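Load the oak block into the drilling fixture

ROBOT

A 7-joint arm with a two-finger parallel gripper is mounted at the origin on a cart in front of the work surface, level with it; the furniture and walls round the work are solid. World frame = base frame: x ahead of the robot, y to its left, z up, the work surface at z = 0. Lengths are in mm, angles in degrees, forces in N, time in s.
With the tool pointing down it reaches from about 425 to 825 mm from the base axis. Payload 3.6 kg.
Tool frame: the origin (TCP) lies on the centre line of the jaws, within the pads' length; the fingertips stand 17 mm ahead of it and the grasp point (between the pads) lies 2 mm behind it; z points along the fingers, y is the line along which they close (so a half turn about z gives the same grasp; the last joint's range is limited). The gripper opens to 85 mm and grips with 20 to 120 N. Pads are 22 mm wide; open, the fingers measure 114 mm over their backs; the gripper's body (76 mm by 85 mm) begins 54 mm behind the grasp point. The pads swing forward as they close: fully open they stand 13 mm farther back than shut.
Start: joints at [73.997, 35.231, -0.722, 81.555, 0.464, 63.22, -2.315], TCP at [162.588, -629.308, 248.297] pointing down, gripper open.
Joint ranges: [-178.69, 178.69], [-17.37, 117.87], [-77.05, 75.6], [15.02, 138.74], [-78.02, 258.01], [0.78, 113.62], [-162.83, 162.83]. Speed limits (degrees/s): [159.86, 159.86, 180, 180, 180, 180, 180].

INTERFACE

Orientations are given as [roll, pitch, yaw] about the fixed x, y, z axes, in that order (R = Rz(yaw) Ry(pitch) Rx(roll)).
In Python, from cell import arm gives the robot as it stands.
- The arm moves only by the tool servo_tool, never from a script. Its argument "steps" is a list of rows, each a list of 3 entries, a list of its own where there are three numbers: the shift along the tool's x, y, z normalised to -1 to 1, where 1 is 30 mm, then the turn about the tool's z normalised to -1 to 1, where 1 is 5 degrees, then the finger opening in mm, from 0 to 85.4. A call has 1 to 12 rows; each row shifts and turns the commanded pose from where the row before left it, along the tool's axes as they then stand; what a row does not reach is not made up. A row lasts 1/12 s, in which the tool goes at most 41.7 mm and 7.16 degrees, less where a joint would pass 70% of its speed; a pose out of reach is approached as far as the arm can. A call with a number of a shift or a turn outside -1 to 1 is refused whole. A call with a gripper value outside its range is refused whole. The fingers move at their own pace and stop on an object; the grip force is fixed at half the most. Time passes only in rows, so rows that do not move let the fingers close. It gives the time, the measured TCP pose, the force, the opening and the grip force at its end, in the units of the state.
- arm.state(): the state, without advancing time (a new reading comes with each control period).
- arm.grab_frame(name): name is "side" or "top"; returns the picture (400x640x3 uint8, blue, green, red); there is no depth.
- arm.camera_info(name): a dict with "fovy" (degrees; the focal length in pixels is half the picture's height over the tangent of half this angle, whatever the lens; pixels are square), "cx", "cy" (the principal point, pixels), "T" (4x4, takes a point from camera to world coordinates). Camera axes: x right, y up, looking along -z (the intrinsics and any distortion apply to the point x, -y, -z); pixel columns grow to the right and rows downward; lengths in mm; the calibration is good to about 2 mm. A picture is of the moment at which its call begins. camera_info takes no time and is no camera call.
- arm.close_job(): hands the job in; it is judged then, once.
The state is a dict: "clock": time; "joints": joint angles; "joint_vel": joint speeds; "joint_torque": joint torques, N m; "ee_pos": TCP position; "tool_rot": TCP orientation; "contact_force": force on the tool from outside, world axes, zero at the start; "wrist_torque": the same for the moment, N m; "gripper_width": finger opening in mm; "gripper_force": force on a finger pad.
Only numpy, scipy, OpenCV 4.12 (cv2) and the standard library are available. Lean on these libraries where they do the work, as an engineer would, in place of code of your own. Each camera call takes 0.05 s, during which the arm holds its last target. There are 200 camera calls.

TASK

Load the long, narrow oak block into the drilling fixture on the left of the bench. It only goes in tilted: put one end in under the steel bush plate first, then let the other end down inside the low stop until the block lies flat on the pocket floor between the rails, and let go of it. Leave the wide block and the short dark block where they lie.

Things in the scene. Friction and masses are not known exactly. Their poses are not given: they have to be found in the camera images.
- oak_center (a point): Centre (half-way up) of the oak block to be loaded, the longest of the blocks: plain rectangular oak, 45 (x) x 115 (y) x 36 (z, height) mm, 0.13 kg, lying flat loose on the bench; z up, y along its length. Either end may go in first.
- pocket (a point): Centre of fixed drilling fixture's pocket floor, 10 mm above the bench; y along it to the bush plate. Pocket x +-28, y +-65.5 mm. End block (y 65.5 to 87.5) carries a steel plate 80 wide, 5 thick (bush +3), over the pocket to y = 39.5, underside 48 above the floor. Stop at -y: 12 thick, 16 high. Round-topped side rails 12 thick, 14 high, y 30 to 65 and -65 to -30, sides open between for fingers.
- wide_center (a point): Centre (half-way up) of the wide block (sanding block, light wood), 58 (x) x 100 (y) x 34 (z) mm, loose on the bench; too wide for the pocket. Stays where it is.
- short_center (a point): Centre (half-way up) of the short dark walnut block, 50 (x) x 70 (y) x 45 (z) mm, loose on the bench. Stays where it is.
Things that resemble listed ones, but are neither listed nor needed, are in the scene too. Leave any red or yellow look-alike of the part that bears oak_center alone.

How it is judged (in metres and radians):
At the end, for the whole second after the job is handed in: The oak block lies flat on the pocket floor under the plate: centre within 12 mm of the pocket's along x and y and at most 22 mm above the floor (18 mm when flat), length along the pocket and top level within 10 degrees; the wide and the short block within 40 mm of where they started (x of oak_center in the frame of pocket between -0.012 and 0.012 m and y of oak_center in the frame of pocket between -0.012 and 0.012 m and z of oak_center in the frame of pocket below 0.022 m and angle between the y axis of oak_center and the y axis of pocket, either way round below 0.18 rad and angle between the z axis of oak_center and the z axis of pocket, either way round below 0.18 rad and distance of each of wide_center, short_center from where it was at the start of the episode below 0.04 m); the robot touches nothing.
It also fails if it takes over 32 s, if anything falls off the work surface, if the arm or the gripper's body presses on something with over 40 N, if the wrist force passes 120 N, or if a joint passes its speed limit or range.

## Working session

There is one attempt and no reset: what is moved stays moved. The work goes in short steps, Python scripts to look and compute and a tool call to move; the robot and the scene stay as the last step left them, time stands still between calls to the robot, and variables do not carry over. Pictures are saved under pics/ and viewed, at most 10 in all, crops included, and the job is handed in when it is done.

Besides the shell and the picture viewer there is one more tool, called in YAML: its name, and indented under it one key for each argument. servo_tool: Moves the arm, as the interface text tells. Scaled input: -1 to 1 covers 30 mm each way for a shift and 5 degrees each way for a turn. Its arguments: {"type":"object","properties":{"steps":{"type":"array"}},"required":["steps"]}

```bash
mkdir -p pics; ls
python3 - <<'E'
from cell import arm
import cv2,numpy as np
np.set_printoptions(precision=3,suppress=True)
for n in("top","side"):
    cv2.imwrite(f"pics/{n}0.png",arm.grab_frame(n)); print(n,arm.camera_info(n))
s=arm.state();print(s)
E
```

```text
pics
top {'fovy': 47.00236230958055, 'cx': 324.43712292937494, 'cy': 200.4305091277117, 'T': array([[  -0.027,    0.995,   -0.093,  393.087],
       [  -1.   ,   -0.027,    0.008, -173.594],
       [   0.005,    0.093,    0.996, 1356.98 ],
       [   0.   ,    0.   ,    0.   ,    1.   ]])}
side {'fovy': 49.481778900380064, 'cx': 326.2191685701732, 'cy': 200.52534259340808, 'T': array([[ -0.993,   0.059,  -0.101, 393.42 ],
       [ -0.118,  -0.493,   0.862, 960.403],
       [  0.001,   0.868,   0.496, 719.666],
       [  0.   ,   0.   ,   0.   ,   1.   ]])}
{'clock': 0.1, 'joints': array([73.998, 35.283, -0.724, 81.632,  0.468, 63.221, -2.313]), 'joint_vel': array([ 0.045, -0.257,  0.028, -0.196, -0.026,  0.055,  0.117]), 'joint_torque': array([  0.003, -47.037,   0.26 , -17.157,   0.01 ,   0.006,   0.   ]), 'ee_pos': array([ 162.401, -628.712,  247.265]), 'tool_rot': array([-179.868,    0.005,   14.491]), 'contact_force': array([ 0.274,  0.571, -0.811]), 'wrist_torque': array([0.024, 0.035, 0.011]), 'gripper_force': 0.0, 'gripper_width': 85.17334725344308}
```

View pics/top0.png

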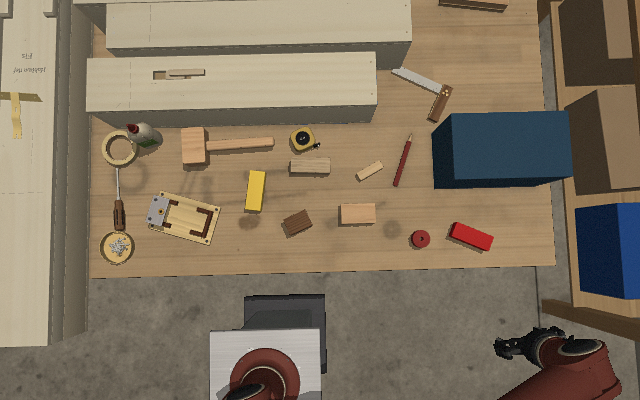

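View pics/side0.png

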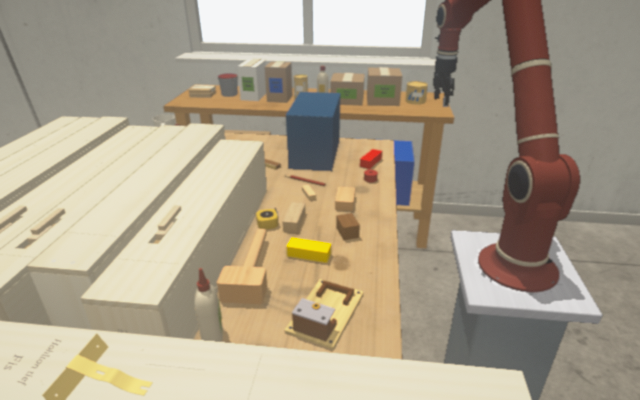

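```bash
cat > h.py <<'E'
import numpy as np,cv2
from cell import arm
np.set_printoptions(precision=1,suppress=True)
def ray(n,uv):
    c=arm.camera_info(n);f=200/np.tan(np.radians(c["fovy"]/2));T=c["T"]
    d=T[:3,:3]@np.array([(uv[0]-c["cx"])/f,-(uv[1]-c["cy"])/f,-1]);return T[:3,3],d
def at(n,uv,z):
    o,d=ray(n,uv);return o+d*(z-o[2])/d[2]
def proj(n,p):
    c=arm.camera_info(n);f=200/np.tan(np.radians(c["fovy"]/2));T=c["T"]
    q=T[:3,:3].T@(np.asarray(p,float)-T[:3,3]);return np.array([c["cx"]+f*q[0]/-q[2],c["cy"]-f*q[1]/-q[2]])
def crop(img,x,y,w,h,k):
    c=cv2.resize(img[y:y+h,x:x+w],None,fx=k,fy=k,interpolation=cv2.INTER_CUBIC)
    for i in range(0,w,10): cv2.putText(c,str(x+i),(i*k,8),0,.3,(0,0,255),1);cv2.line(c,(i*k,10),(i*k,16),(0,0,255),1)
    for i in range(0,h,10): cv2.putText(c,str(y+i),(0,i*k+3),0,.3,(0,0,255),1);cv2.line(c,(20,i*k),(26,i*k),(0,0,255),1)
    return c
E
python3 - <<'E'
from h import *
im=cv2.imread("pics/top0.png")
a=crop(im,142,182,88,70,8);b=crop(im,280,148,60,40,8)
c=np.zeros((570,720,3),np.uint8)
a=cv2.resize(a,(0,0),fx=.99,fy=.99)
cv2.imwrite("pics/fix.png",crop(im,142,186,88,65,9));cv2.imwrite("pics/oak.png",crop(im,280,148,60,40,12))
for z in (0,36):print(at("top",(310,166),z))
E
```

```text
[ 623.5 -144.     0. ]
[ 617.4 -144.8   36. ]
```

View pics/fix.png

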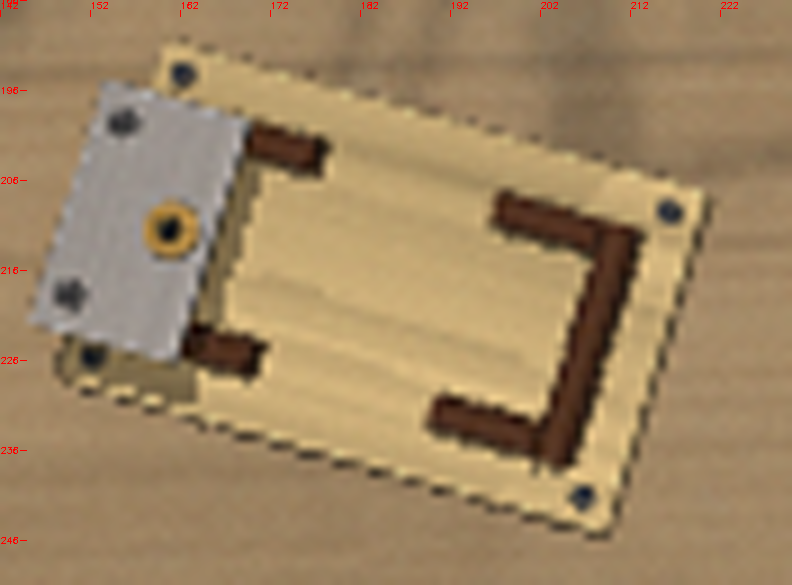

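View pics/oak.png

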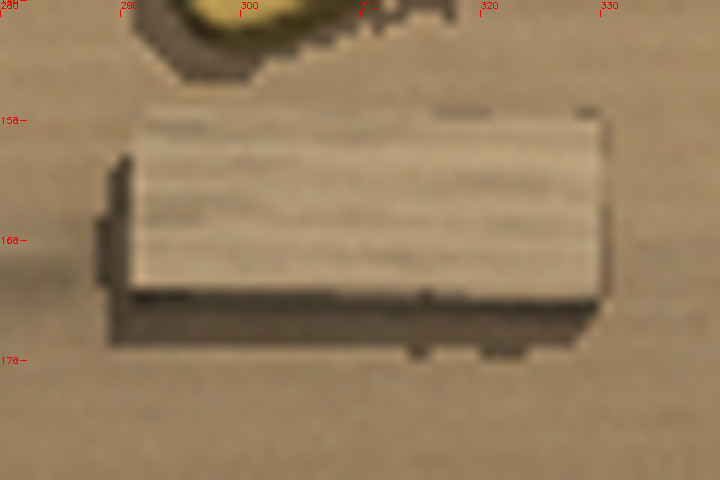

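Run:
```python
from h import *
from scipy.optimize import least_squares
def R(a):a=np.radians(a);return np.array([[np.cos(a),-np.sin(a)],[np.sin(a),np.cos(a)]])
def fit(obj,px,x0,z0):
    px=np.array(px)
    def r(p):
        return np.concatenate([proj("top",[*(R(p[2])@o[:2]+p[:2]),o[2]+z0])-q for o,q in zip(obj,px)])
    s=least_squares(r,x0);return s.x,s.fun.reshape(-1,2)
cv=lambda L,k,x,y:[((u+.5)/k-.5+x,(v+.5)/k-.5+y) for u,v in L]
o=[(22.5,57.5,36),(-22.5,57.5,36),(22.5,-57.5,36),(-22.5,-57.5,36)]
p,f=fit(o,cv([(131,108),(131,290),(601,118),(601,300)],12,280,148),[620,-145,0],0);print("oak",p,f,sep="\n")
o=[(40,87.5,53),(40,39.5,53),(-40,39.5,53),(-40,87.5,53),(40,-77.5,15),(-40,-77.5,15)]
p,f=fit(o,cv([(108,82),(252,118),(180,360),(32,322),(640,235),(567,468)],9,142,186),[490,200,-16],10);print("fix",p,f,sep="\n")
```

```text
oak
[ 621.7 -145.    -2.6]
[[-0.  -0. ]
 [-0.4  0.1]
 [ 0.3 -0.1]
 [ 0.1  0. ]]
fix
[479.5 226.3 -17.5]
[[ 0.1 -0.5]
 [ 0.3  0.2]
 [-0.3  0.6]
 [-0.2  0.1]
 [ 0.1 -0.5]
 [-0.   0.2]]
```

servo_tool:
  steps:
    - [[0.94,-0.59,0],0,85]
    - [[0.94,-0.59,0],0,85]
    - [[0.94,-0.59,0],0,85]
    - [[0.94,-0.59,0],0,85]
    - [[0.94,-0.59,0],0,85]
    - [[0.94,-0.59,0],0,85]
    - [[0.94,-0.59,0],0,85]
    - [[0.94,-0.59,0],0,85]
    - [[0.94,-0.59,0],0,85]
    - [[0.94,-0.59,0],0,85]

```text
clock: 0.93
ee_pos: [392.0, -385.9, 248.0]
tool_rot: [-180.0, 0.0, 14.5]
contact_force: [0.9, -0.8, -0.5]
gripper_width: 84.8
gripper_force: 0.0
```

servo_tool:
  steps:
    - [[0.94,-0.59,0],0,85]
    - [[0.94,-0.59,0],0,85]
    - [[0.94,-0.59,0],0,85]
    - [[0.94,-0.59,0],0,85]
    - [[0.94,-0.59,0],0,85]
    - [[0.94,-0.59,0],0,85]
    - [[0.94,-0.59,0],0,85]
    - [[0.94,-0.59,0],0,85]
    - [[0.9,-0.55,0],0,85]

```text
clock: 1.68
ee_pos: [597.1, -169.2, 247.8]
tool_rot: [-179.9, 0.0, 14.5]
contact_force: [0.3, -0.1, -0.4]
gripper_width: 84.8
gripper_force: 0.0
```

servo_tool:
  steps:
    - [[0,0,0],-1,85]
    - [[0,0,0],-1,85]
    - [[0,0,0],-1,85]
    - [[0,0,0],-1,85]
    - [[0,0,0],-1,85]
    - [[0,0,0],-1,85]
    - [[0,0,0],-1,85]
    - [[0,0,0],-1,85]
    - [[0,0,0],-1,85]
    - [[0,0,0],-1,85]
    - [[0,0,0],-1,85]
    - [[0,0,0],-1,85]

```text
clock: 2.68
ee_pos: [595.9, -171.2, 247.7]
tool_rot: [-179.9, 0.0, 74.7]
contact_force: [0.6, 1.6, -0.9]
gripper_width: 85.0
gripper_force: 0.0
```

servo_tool:
  steps:
    - [[0,0,0],-1,85]
    - [[0,0,0],-1,85]
    - [[0,0,0.5],-0.6,85]
    - [[0,0,0.9],0,85]
    - [[0,0,0.9],0,85]
    - [[0,0,0.9],0,85]
    - [[0,0,0],0,85]

```text
clock: 3.27
ee_pos: [591.9, -170.8, 146.3]
tool_rot: [-179.3, -0.1, 87.5]
contact_force: [-0.5, 0.2, -0.7]
gripper_width: 84.9
gripper_force: 0.0
```

Run:
```python
from h import *
im=arm.grab_frame("side");cv2.imwrite("pics/side1.png",im)
s=arm.state();print(s["ee_pos"],s["tool_rot"],s["joints"])
a=np.radians(-2.6);M=np.array([[np.cos(a),-np.sin(a)],[np.sin(a),np.cos(a)]])
x0,y0,k=230,120,9
def draw(c,o,M,ctr,col):
    P=[tuple(int(v) for v in (proj("side",[*(M@np.array(q[:2])+ctr),q[2]])-(x0,y0)+.5)*k) for q in o]
    for i in range(len(P)):cv2.line(c,P[i],P[(i+1)%len(P)],col,1)
W,H=144,0
b=np.radians(-17.5);N=np.array([[np.cos(b),-np.sin(b)],[np.sin(b),np.cos(b)]])
x0,y0,k=268,190,7;c1=crop(im,x0,y0,50,50,k);draw(c1,[(22.5,57.5,36),(-22.5,57.5,36),(-22.5,-57.5,36),(22.5,-57.5,36)],M,[621.7,-145],(0,255,0))
x0,y0,k=284,272,5;c2=crop(im,x0,y0,84,70,k)
for z,o in((63,[(40,87.5),(40,39.5),(-40,39.5),(-40,87.5)]),(10,[(28,39.5),(28,-65.5),(-28,-65.5),(-28,39.5)]),(26,[(40,-65.5),(40,-77.5),(-40,-77.5),(-40,-65.5)])):
    draw(c2,[(*q,z) for q in o],N,[479.5,226.3],(0,255,0))
cv2.imwrite("pics/s1.png",np.hstack([c1,c2]) if c1.shape[0]==c2.shape[0] else np.hstack([cv2.copyMakeBorder(c1,0,max(0,c2.shape[0]-c1.shape[0]),0,0,0),c2]))
```

```text
[ 593.8 -171.   149.2] [-179.5   -0.1   87.5] [ 26.6  40.  -21.2  92.9  17.4  50.9  -3.8]
```

View pics/s1.png

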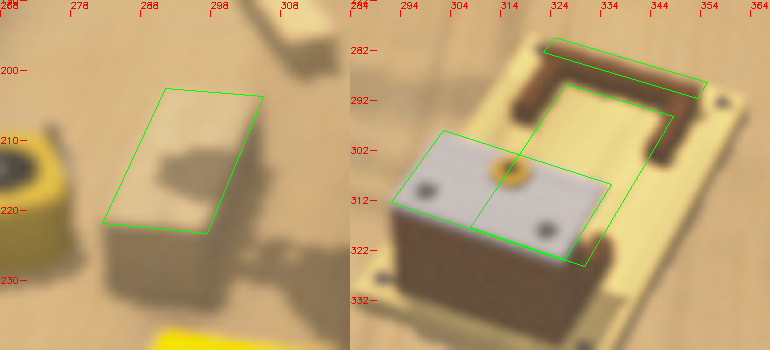

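servo_tool:
  steps:
    - [[0.62,0.4,0],0,85]
    - [[0.62,0.4,0],0,85]
    - [[0,0,0.6],0,85]
    - [[0,0,0.8],0,85]
    - [[0,0,0.8],0,85]
    - [[0,0,0.5],0,85]
    - [[0,0,0],0,85]
    - [[0,0,0],0,85]
    - [[0,0,0],0,85]

```text
clock: 4.07
ee_pos: [623.7, -135.1, 73.6]
tool_rot: [179.8, 0.0, 87.5]
contact_force: [-0.3, 0.1, -0.2]
gripper_width: 85.0
gripper_force: 0.0
```

Run:
```python
from h import *
from scipy.optimize import least_squares
s=arm.state();print(s["ee_pos"],s["tool_rot"])
im=arm.grab_frame("side");cv2.imwrite("pics/s2.png",crop(im,250,140,80,80,7))
t=[((40,87.5,53),(108,82)),((40,39.5,53),(252,118)),((-40,39.5,53),(180,360)),((-40,87.5,53),(32,322)),((40,-77.5,15),(640,235)),((-40,-77.5,15),(567,468))]
u=[((40,39.5,53),(440,138)),((-40,39.5,53),(602,190)),((40,-77.5,16),(548,45)),((-40,-77.5,16),(702,97))]
u=[(o,(a-350,b)) if False else (o,(a-350,b)) for o,(a,b) in u]
def res(p,w=(1,1)):
    a=np.radians(p[2]);N=np.array([[np.cos(a),-np.sin(a)],[np.sin(a),np.cos(a)]]);r=[]
    for n,L,k,x0,y0,ww in(("top",t,9,142,186,w[0]),("side",u,5,284,272,w[1])):
        for o,q in L:
            r+=list(ww*(proj(n,[*(N@np.array(o[:2])+p[:2]),o[2]+10])-((q[0]+.5)/k-.5+x0,(q[1]+.5)/k-.5+y0)))
    return r
for w in((1,1),(0,1),(1,0)):
    f=least_squares(res,[480,226,-17],args=(w,));print(w,f.x);print(f.fun)
```

```text
[ 623.7 -135.1   73.6] [179.8   0.   87.5]
(1, 1) [480.6 228.4 -17.7]
[-0.6 -0.9 -0.3 -0.2 -1.1  0.1 -1.  -0.4 -0.6 -0.8 -0.8 -0.1 -0.1 -1.
  1.1 -0.6  0.7 -1.1  0.5 -2.4]
(0, 1) [481.4 232.4 -18.1]
[-0.  -0.  -0.  -0.  -0.  -0.  -0.  -0.  -0.  -0.  -0.  -0.  -0.8  0.1
  0.3  0.8  0.4 -0.1  0.2 -1.1]
(1, 0) [479.5 226.3 -17.5]
[ 0.1 -0.5  0.3  0.2 -0.3  0.6 -0.2  0.1  0.1 -0.5 -0.   0.2  0.  -0.
  0.  -0.   0.  -0.   0.  -0. ]
```

View pics/s2.png

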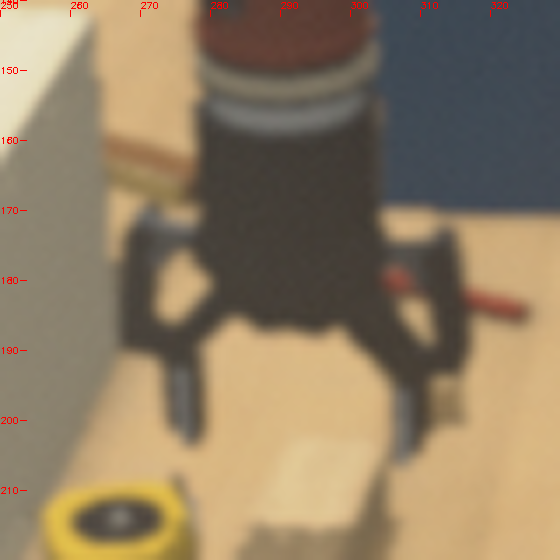

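servo_tool:
  steps:
    - [[0,0,0.6],0,85]
    - [[0,0,0.6],0,85]
    - [[0,0,0.3],0,85]
    - [[0,0,0],0,85]
    - [[0,0,0],0,30]
    - [[0,0,0],0,30]
    - [[0,0,0],0,30]
    - [[0,0,0],0,30]
    - [[0,0,0],0,30]
    - [[0,0,0],0,30]
    - [[0,0,0],0,30]

```text
clock: 5.03
ee_pos: [636.1, -137.8, 43.5]
tool_rot: [178.0, 0.3, 87.3]
contact_force: [-5.5, -2.2, 51.9]
gripper_width: 43.5
gripper_force: 71.6
```

Run:
```python
from h import *
im=arm.grab_frame("side");s=arm.state();print(s["ee_pos"],s["contact_force"],s["gripper_width"],s["gripper_force"])
t=arm.grab_frame("top")
cv2.imwrite("pics/s3.png",np.hstack([crop(im,250,170,60,75,7),crop(t,275,125,60,75,6).copy() if 0 else cv2.copyMakeBorder(crop(t,275,125,60,75,6),0,75,0,0,0)]))
```

```text
[ 636.1 -137.8   43.5] [-5.5 -3.2 52.4] 43.40755984713257 71.56648364150897
```

View pics/s3.png

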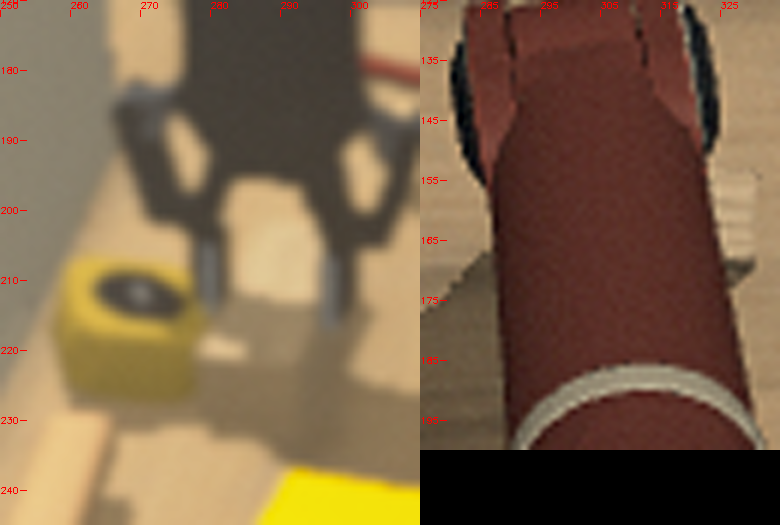

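servo_tool:
  steps:
    - [[0,0,-0.3],0,30]
    - [[0,0,-0.3],0,30]
    - [[0,0,-0.4],0,30]
    - [[0,0,-0.6],0,30]
    - [[0,0,-0.8],0,30]
    - [[0,0,-0.8],0,30]
    - [[0,0,-0.8],0,30]
    - [[0,0,0],0,30]
    - [[0,0,0],0,30]

```text
clock: 5.88
ee_pos: [622.2, -134.8, 147.1]
tool_rot: [179.9, -0.0, 87.5]
contact_force: [-0.5, 0.8, -1.7]
gripper_width: 43.0
gripper_force: 61.2
```

servo_tool:
  steps:
    - [[0.88,-0.41,0],0,30]
    - [[0.88,-0.41,0],0,30]
    - [[0.88,-0.41,0],0,30]
    - [[0.88,-0.41,0],0,30]
    - [[0.88,-0.41,0],0,30]
    - [[0.88,-0.41,0],0,30]
    - [[0.88,-0.41,0],0,30]
    - [[0.88,-0.41,0],0,30]
    - [[0.88,-0.41,0],0,30]
    - [[0.88,-0.41,0],0,30]
    - [[0.88,-0.41,0],0,30]
    - [[0.88,-0.41,0],0,30]

```text
clock: 6.88
ee_pos: [486.2, 188.4, 144.4]
tool_rot: [-179.7, 0.1, 87.5]
contact_force: [0.8, 0.7, -2.0]
gripper_width: 42.9
gripper_force: 61.3
```

servo_tool:
  steps:
    - [[0.88,-0.41,0],0,30]
    - [[0,0,0],1,30]
    - [[0,0,0],1,30]
    - [[0,0,0],1,30]
    - [[0,0,0.5],0,30]
    - [[0,0,0.5],0,30]
    - [[0,0,0],0,30]
    - [[0,0,0],0,30]
    - [[0,0,0],0,30]

```text
clock: 7.63
ee_pos: [476.9, 214.8, 115.9]
tool_rot: [-179.9, 0.0, 72.5]
contact_force: [-0.0, 0.5, -1.2]
gripper_width: 43.1
gripper_force: 61.5
```

Run:
```python
from h import *
im=arm.grab_frame("side");s=arm.state();print(s["ee_pos"],s["tool_rot"],s["gripper_width"])
t=arm.grab_frame("top");cv2.imwrite("pics/top4raw.png",t);cv2.imwrite("pics/side4raw.png",im)
cv2.imwrite("pics/s4.png",np.hstack([crop(im,270,240,90,110,5),cv2.copyMakeBorder(crop(t,142,180,85,80,4),0,230,0,0,0)]))
```

```text
[477.3 214.9 116.4] [-180.    -0.    72.5] 43.099076891093496
```

View pics/s4.png

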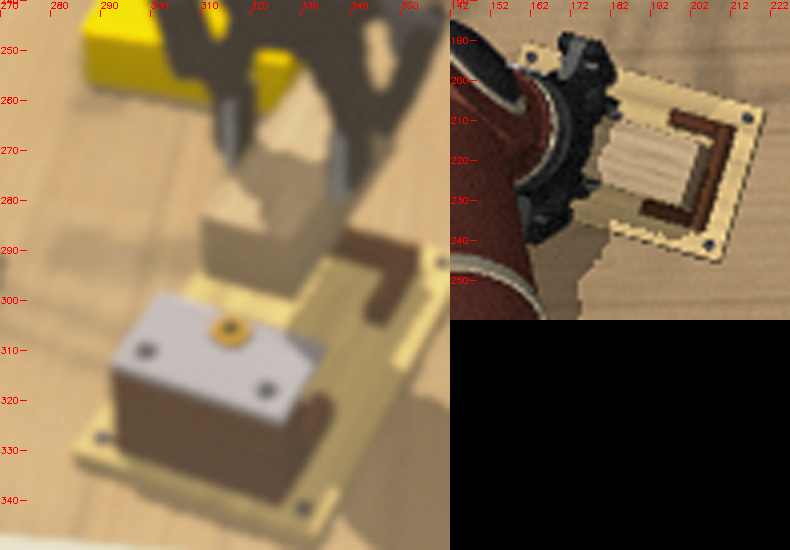

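Run:
```python
from h import *
b=np.radians(-17.6);N=np.array([[np.cos(b),-np.sin(b)],[np.sin(b),np.cos(b)]])
def loc(p):return N.T@(p[:2]-[477,215])
for uv in((257,140),(240,208)):print("rear top",loc(at("top",((uv[0]+.5)/4-.5+142,(uv[1]+.5)/4-.5+180),108)))
for uv,z in(((202,218),108),((206,268),72),((295,300),72),((302,244),108)):print("front",z,loc(at("side",((uv[0]+.5)/5-.5+270,(uv[1]+.5)/5-.5+240),z)))
```

```text
rear top [ 24.8 -71.3]
rear top [-22.4 -74.1]
front 108 [20.5 48. ]
front 72 [23.4 39.4]
front 72 [-20.3  41.7]
front 108 [-25.   45.4]
```

servo_tool:
  steps:
    - [[0,0,0.5],0,30]
    - [[0,0,0.5],0,30]
    - [[0,0,0.4],0,30]
    - [[0,0,0.1],0,30]
    - [[0,0,0.1],0,30]
    - [[0,0,0],0,30]
    - [[0,0,0],0,30]

```text
clock: 8.32
ee_pos: [476.9, 215.0, 69.2]
tool_rot: [-180.0, 0.0, 72.5]
contact_force: [-2.3, 0.7, 2.7]
gripper_width: 42.7
gripper_force: 62.0
```

servo_tool:
  steps:
    - [[0,0,0.1],0,30]
    - [[0,0,0.1],0,30]
    - [[0,0,0],0,30]
    - [[0,0,0],0,30]

```text
clock: 8.65
ee_pos: [477.9, 217.9, 64.1]
tool_rot: [179.9, -0.3, 72.6]
contact_force: [-3.4, 3.1, 6.9]
gripper_width: 43.1
gripper_force: 63.0
```

servo_tool:
  steps:
    - [[0,0,0.1],0,30]
    - [[0,0,0.05],0,30]
    - [[0,0,0],0,30]
    - [[0,0,0],0,30]

```text
clock: 8.98
ee_pos: [478.2, 219.7, 60.5]
tool_rot: [179.9, -0.5, 72.6]
contact_force: [-4.2, 6.3, 11.0]
gripper_width: 43.1
gripper_force: 63.6
```

Run:
```python
from h import *
im=arm.grab_frame("side");s=arm.state();print(s["ee_pos"],s["contact_force"],s["gripper_width"])
t=arm.grab_frame("top")
cv2.imwrite("pics/s5.png",np.hstack([crop(im,270,240,90,110,5),cv2.copyMakeBorder(crop(t,142,180,85,80,4),0,230,0,0,0)]))
```

```text
[478.2 219.7  60.5] [-3.7  4.9 11.4] 43.08809307707422
```

View pics/s5.png

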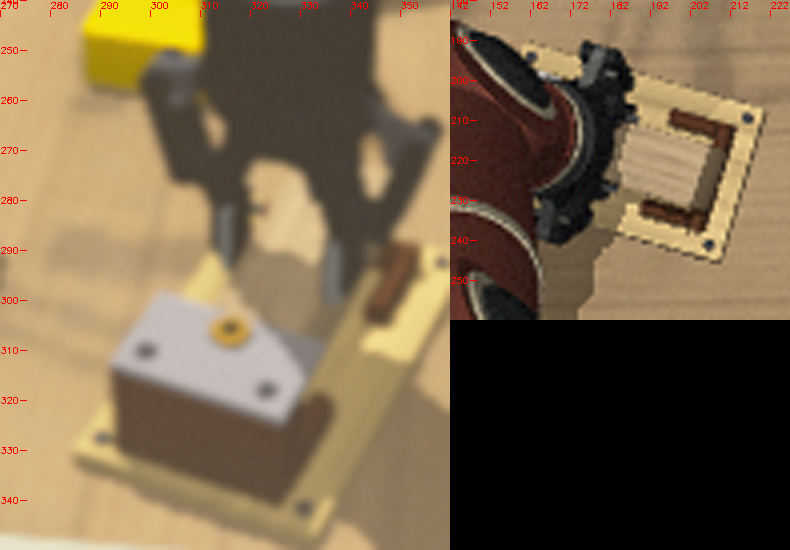

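servo_tool:
  steps:
    - [[0.14,0,0],0,30]
    - [[0.14,0,0],0,30]
    - [[0.14,0,0],0,30]
    - [[0.14,0,0],0,30]
    - [[0.14,0,0],0,30]
    - [[0.14,0,0],0,30]
    - [[0,0,0],0,30]
    - [[0,0,0],0,30]

```text
clock: 9.75
ee_pos: [486.0, 240.2, 58.2]
tool_rot: [179.9, -0.2, 72.5]
contact_force: [1.0, 0.6, 0.4]
gripper_width: 42.8
gripper_force: 62.3
```

servo_tool:
  steps:
    - [[0,0,0],0,60]
    - [[0,0,0],0,70]
    - [[0,0,0],0,85]
    - [[0,0,0],0,85]
    - [[0,0,0],0,85]
    - [[0,0,0],0,85]

```text
clock: 10.25
ee_pos: [484.8, 238.9, 57.8]
tool_rot: [-180.0, 0.0, 72.5]
contact_force: [0.1, 0.4, 0.7]
gripper_width: 84.9
gripper_force: 0.0
```

servo_tool:
  steps:
    - [[0,0,-0.4],0,85]
    - [[0,0,-0.9],0,85]
    - [[0,0,-0.9],0,85]
    - [[-0.5,0,-0.9],0,85]
    - [[-0.9,0,-0.9],0,85]
    - [[-0.9,0,-0.3],0,85]
    - [[-0.9,0,0],0,85]
    - [[-0.9,0,0],0,85]
    - [[-0.9,0,0],0,85]
    - [[-0.9,0,0],0,85]
    - [[-0.9,0,0],0,85]
    - [[0,0,0],0,85]

```text
clock: 11.25
ee_pos: [421.0, 38.5, 186.5]
tool_rot: [-179.9, 0.3, 72.0]
contact_force: [0.6, 0.5, 0.3]
gripper_width: 84.5
gripper_force: 0.0
```

Run:
```python
from h import *
im=arm.grab_frame("side");s=arm.state();print(s["ee_pos"],s["contact_force"],s["gripper_width"])
t=arm.grab_frame("top")
cv2.imwrite("pics/top6raw.png",t)
cv2.imwrite("pics/s6.png",np.hstack([crop(im,280,260,75,90,5),crop(t,142,180,82,90,5)]))
```

```text
[422.3  41.3 186.8] [-0.8  0.8  0.7] 85.11160607438836
```

View pics/s6.png

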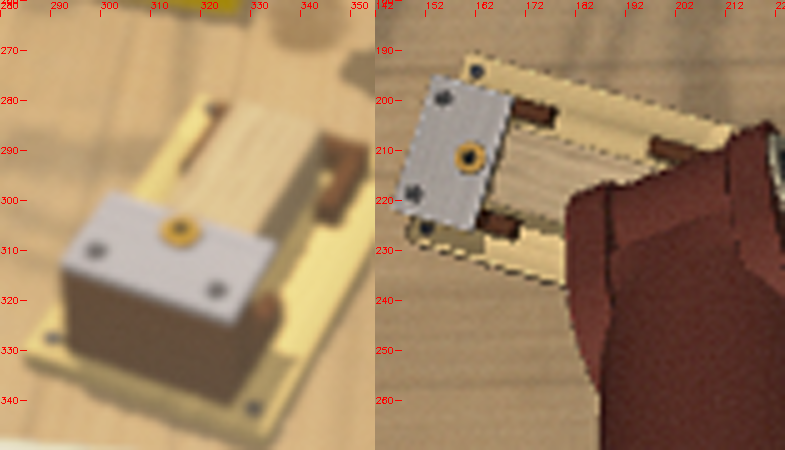

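Run:
```python
from h import *
b=np.radians(-17.6);N=np.array([[np.cos(b),-np.sin(b)],[np.sin(b),np.cos(b)]])
for z in(46,62):
  for uv in((237,102),(327,132)):
    print(z,N.T@(at("side",((uv[0]+.5)/5-.5+280,(uv[1]+.5)/5-.5+260),z)[:2]-[481,231]))
# visible side-top long edge ends in the top view: block width at top height
for z in(46,54):
  print(z,[N.T@(at("top",((u+.5)/5-.5+142,(v+.5)/5-.5+180),z)[:2]-[479.5,226.3]) for u,v in((137,128),(115,208),(180,232),(280,166))])
```

```text
46 [ 22.9 -60. ]
46 [-24.  -57.9]
62 [ 15.1 -42.7]
62 [-30.6 -40.6]
46 [array([21.8, 42.3]), array([-25.2,  40.3]), array([-28. ,   0.7]), array([ 23.6, -42.6])]
54 [array([21.9, 39.6]), array([-24.8,  37.6]), array([-27.6,  -1.8]), array([ 23.7, -44.8])]
```

```bash
python3 -c "
from cell import arm
print(arm.close_job())"
```

```text
the job is handed in; nothing more can be done
None
```

I loaded the oak block tilted under the bush plate and released it. By the side camera it lies flat in the pocket, about 1.5 mm off centre along its length. I've handed the job in, but no verdict came back. On the way down to the block a finger came to rest on something, probably the tape measure next to it, and pressed at about 52 N on the force reading. The wide and short blocks were not touched.

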